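# Push the brass spacer over the lip into its nest

## Task

Two spacer rings lie on the loading fixture, one in each lane. Slide the brass one along its lane, without picking it up, over the raised lip so that it drops flat into the pocket at the end of that lane. Leave the black spacer where it lies.

Things in the scene. Friction and masses are not known exactly. Their poses are not given: they have to be found in the camera images.
- brass_spacer_mid (a point): Centre (half-way up) of the loose smooth brass-coloured spacer ring: 50 mm across, hole 18 mm, 12 mm thick, 0.1 to 0.2 kg. It lies flat on the deck of the left or right lane (by chance) of the loading fixture, its rear edge 2 to 23 mm in front of the deck's open rear edge, so a pusher can come down behind it. Its z axis is the ring's axis; x and y point anywhere.
- black_spacer_mid (a point): Centre (half-way up) of the loose black plastic spacer ring of the same size, on the deck of the other lane.
- pocket_left (a point): Centre of the left pocket's floor in the fixed grey fixture with blue rails, 6 mm above the bench. Axes: x along the lane from deck to pocket (push this way), y left, z up. Each lane along x from here (mm): deck -130 to -48, 12 above the pocket floor; dark steel lip: gentle ramp -48 to -34, flat crest -34 to -30, 15 above the floor; pocket -30 to 30; end wall 30 to 40, top 18 above the floor.
- pocket_right (a point): Centre of the right pocket's floor, 68 mm to the -y side of the left one; same axes and sizes. Lanes and pockets are 60 mm wide, between blue rails 8 mm thick whose tops are 24 mm above the pocket floor (12 above the deck). The fixture is 170 x 144 mm and may be turned.
Things that resemble listed ones, but are neither listed nor needed, are in the scene too. There is more than one size of the part that bears brass_spacer_mid; the job needs the smallest.

How it is judged:
By the outcome, as a careful person would: the job done as asked, in the order asked, and still so for the second after the job is handed in, with the robot touching nothing.
It also fails if it takes over 32 s, if anything falls off the work surface, if the arm or the gripper's body presses on something with over 40 N, if the wrist force passes 120 N, or if a joint passes its speed limit or range.

## Robot

A 6-joint arm with a two-finger parallel gripper is mounted at the origin on a cart in front of the work surface, level with it; the furniture and walls round the work are solid. World frame = base frame: x ahead of the robot, y to its left, z up, the work surface at z = 0. Lengths are in m, angles in rad, forces in N, time in s.
With the tool pointing down it reaches from about 0.275 to 0.85 m from the base axis. Payload 19 kg.
Tool frame: the origin (TCP) lies midway between the tips of the shut fingers; the grasp point (between the pads) lies 19 mm behind it (env.tcp_to_grasp is the distance from the TCP to the grasp point, in m); z points along the fingers, y is the line along which they close (so a half turn about z gives the same grasp; the last joint's range is limited). The gripper opens to 85 mm and grips with 20 to 120 N. Pads are 22 mm wide; open, the fingers measure 114 mm over their backs; the gripper's body (76 mm by 85 mm) begins 54 mm behind the grasp point. The pads swing forward as they close: fully open they stand 13 mm farther back than shut.
Start: joints at [1.053, 0.15, 1.437, -0, 1.554, -0.134], TCP at [0.215, 0.533, 0.231] pointing down, gripper open.
Joint ranges: [-2.8, 2.8], [-0.68, 2.1], [0.12, 2.68], [-1.39, 4.53], [0.16, 2.79], [-2.81, 2.81]. Speed limits (rad/s): [1.89, 1.89, 2.22, 3.01, 3.01, 3.01].

## Interface

Orientations are given as [roll, pitch, yaw] about the fixed x, y, z axes, in that order (R = Rz(yaw) Ry(pitch) Rx(roll)).
In Python, from workcell import env gives the robot as it stands.
- The arm moves only by the tool arm_command, never from a script. Its argument "moves" is a list of rows, each an object of numbers: "tx", "ty", "tz": the shift along the tool's x, y, z in mm; "wx", "wy", "wz": the turn, a rotation vector about the tool's x, y, z in degrees. A call has 1 to 20 rows; each row shifts and turns the commanded pose from where the row before left it, along the tool's axes as they then stand; what a row does not reach is not made up. A row lasts 1/12 s, in which the tool goes at most 41.7 mm and 7.16 degrees, less where a joint would pass 70% of its speed; a pose out of reach is approached as far as the arm can. A call with a gripper value outside its range is refused whole. "jaw" is the opening, from 0 (shut) to 1 (fully open), set as the call begins (left out, the last holds). The fingers move at their own pace and stop on an object; "force" is the grip in N (left out, the last holds). Time passes only in rows, so rows that do not move let the fingers close. It gives the time, the measured TCP pose, the force, the opening and the grip force at its end, in the units of the state.
- env.get_state(): the state, without advancing time (a new reading comes with each control period).
- env.read_camera(name): name is "side" or "top" or "wrist"; returns the picture (400x640x3 uint8, blue, green, red); there is no depth.
- env.calibration(name): a dict with "intrinsics" (3x3 intrinsics, pixels), "position" and "orientation" of the camera in the world; the wrist camera has in their place "tool_from_camera" (4x4, takes a point from camera to tool coordinates, whose origin is the TCP and whose axes are the flange's). Camera axes: x right, y up, looking along -z (the intrinsics and any distortion apply to the point x, -y, -z); pixel columns grow to the right and rows downward; lengths in m; the calibration is good to about 2 mm. A picture is of the moment at which its call begins: read the wrist's pose just before it. calibration takes no time and is no camera call.
- env.finish_job(): hands the job in; it is judged then, once.
Trained networks look in the newest picture that a camera, given by its name, has taken for a name from the list of things; names that differ only in an ending like _2 or _b are one class to them, and where a whole thing is asked for, a point or a joint stands for the part that bears it (a point fixed in the world has none). Each returns a list of dicts, best first, with "confidence" (0 to 1); they miss things now and then, are a little off and sometimes report something else, mostly with a low value. They report only what shows in the picture. A call takes as long as a camera call. They do not tell look-alikes from the thing itself.
- env.search_frame(camera, name): "xyz" ([x, y, z] in m, in the coordinates of the camera as it stood for that picture, good to about 4 mm: the middle of the surface that is visible of it).
- env.spot_point(camera, name): "xyz" ([x, y, z] in m, in the coordinates of the camera as it stood for that picture, good to about 4 mm: a listed point, or the origin of a listed thing).
The state is a dict: "t": time; "joint_positions": joint angles; "joint_vel": joint speeds; "joint_torque": joint torques, N m; "ee_pos": TCP position; "tcp_rot": TCP orientation; "ft_force": force on the tool from outside, world axes, zero at the start; "moment": the same for the moment, N m; "finger_gap": finger opening in m; "gripper_force": force on a finger pad.
Only numpy, scipy, OpenCV 4.12 (cv2) and the standard library are available. Lean on these libraries where they do the work, as an engineer would, in place of code of your own. Each camera call takes 0.05 s, during which the arm holds its last target. There are 200 camera calls.

## Working session

There is one attempt and no reset: what is moved stays moved. The work goes in short steps, Python scripts to look and compute and a tool call to move; the robot and the scene stay as the last step left them, time stands still between calls to the robot, and variables do not carry over. Pictures are saved under pics/ and viewed, at most 10 in all, crops included, and the job is handed in when it is done.

Besides the shell and the picture viewer there is one more tool, called after "Request:" as name([rows], argument=value, ...), one row to a line, values as JSON. arm_command: Moves the arm, as the interface text tells. Its arguments: {"type":"object","properties":{"moves":{"type":"array","items":{"type":"object","properties":{"tx":{"type":"number"},"ty":{"type":"number"},"tz":{"type":"number"},"wx":{"type":"number"},"wy":{"type":"number"},"wz":{"type":"number"}}}},"jaw":{"type":"number"},"force":{"type":"number"}},"required":["moves"]}

```bash
mkdir -p pics
cat > h.py <<'E'
from workcell import env
import numpy as np, cv2
from scipy.spatial.transform import Rotation as R
def campose(n):
    c=env.calibration(n)
    K=np.array(c["intrinsics"])
    if "tool_from_camera" in c:
        s=env.get_state(); T=np.eye(4); T[:3,:3]=R.from_euler('xyz',s["tcp_rot"]).as_matrix(); T[:3,3]=s["ee_pos"]
        T=T@np.array(c["tool_from_camera"])
    else:
        T=np.eye(4); o=np.array(c["orientation"]); T[:3,:3]=o if o.shape==(3,3) else R.from_euler('xyz',o).as_matrix(); T[:3,3]=c["position"]
    return K,T
def proj(n,P,KT=None):
    K,T=KT or campose(n); p=(np.atleast_2d(P)-T[:3,3])@T[:3,:3]; p=p*[1,-1,-1]; q=p@K.T; return q[:,:2]/q[:,2:]
def ray(n,uv,z,KT=None):
    K,T=KT or campose(n); d=np.linalg.inv(K)@[uv[0],uv[1],1]; d=T[:3,:3]@(d*[1,-1,-1]); o=T[:3,3]; return o+d*(z-o[2])/d[2]
def world(n,xyz,KT=None):
    K,T=KT or campose(n); return T[:3,:3]@np.array(xyz)+T[:3,3]
E
python3 - <<'E'
from h import *
print({k:(v if not hasattr(v,'shape') else v.round(3)) for k,v in env.calibration("top").items()})
for n in("top","side"):
    im=env.read_camera(n); cv2.imwrite(f"pics/{n}0.png",im)
    KT=campose(n)
    for t in("brass_spacer_mid","black_spacer_mid","pocket_left","pocket_right"):
        for d in env.spot_point(n,t): w=world(n,d["xyz"],KT); print(n,t,round(d["confidence"],2),w.round(3),proj(n,w,KT).round())
print(env.get_state())
E
```

```text
{'intrinsics': array([[408.066,   0.   , 319.525],
       [  0.   , 408.066, 197.846],
       [  0.   ,   0.   ,   1.   ]]), 'position': array([0.402, 0.205, 0.901]), 'orientation': array([ 0.233,  0.003, -1.459])}
top brass_spacer_mid 0.77 [0.404 0.118 0.007] [[361. 299.]]
top brass_spacer_mid 0.72 [0.432 0.318 0.019] [[269. 274.]]
top brass_spacer_mid 0.67 [0.774 0.093 0.008] [[386. 137.]]
top black_spacer_mid 0.86 [0.448 0.252 0.025] [[301. 270.]]
top pocket_left 0.63 [0.532 0.336 0.004] [[268. 228.]]
top pocket_right 0.78 [0.544 0.269 0.006] [[299. 226.]]
side brass_spacer_mid 0.98 [0.431 0.314 0.024] [[336. 298.]]
side brass_spacer_mid 0.98 [0.404 0.116 0.007] [[434. 249.]]
side brass_spacer_mid 0.84 [0.776 0.094 0.011] [[320. 108.]]
side black_spacer_mid 0.67 [0.45  0.251 0.025] [[359. 267.]]
side pocket_left 0.73 [0.529 0.335 0.006] [[292. 263.]]
side pocket_right 0.66 [0.548 0.269 0.007] [[316. 235.]]
{'t': 0.5, 'joint_positions': array([ 1.05297564e+00,  1.50536044e-01,  1.43742008e+00,  2.31131576e-06,
        1.55376979e+00, -1.33981788e-01]), 'joint_vel': array([ 8.87961032e-04, -3.64478852e-04, -1.09906625e-03, -1.08967007e-05,
       -6.41204219e-04, -2.44319433e-03]), 'joint_torque': array([-1.11536217e-03, -7.12323403e+01, -5.70723939e+01, -1.07361893e-04,
        2.05497483e-03,  4.32866739e-05]), 'ee_pos': array([0.21532257, 0.53313348, 0.23123602]), 'tcp_rot': array([-3.14146090e+00, -2.00913121e-05,  2.75775372e+00]), 'ft_force': array([ 0.0311582 , -0.23272223, -0.67051376]), 'moment': array([ 0.00238617, -0.02203918, -0.01429908]), 'gripper_force': 0.0, 'finger_gap': 0.08539054685725832}
```

View pics/top0.png

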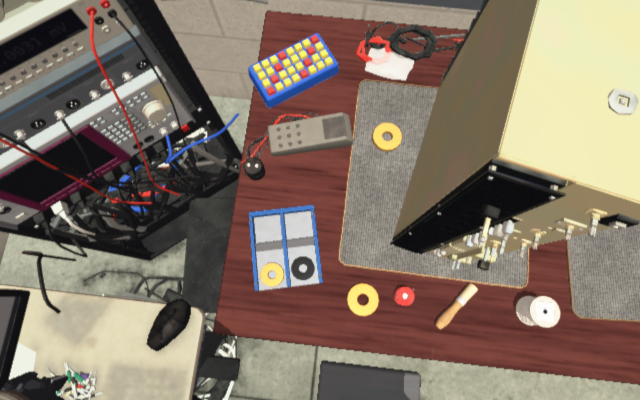

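View pics/side0.png

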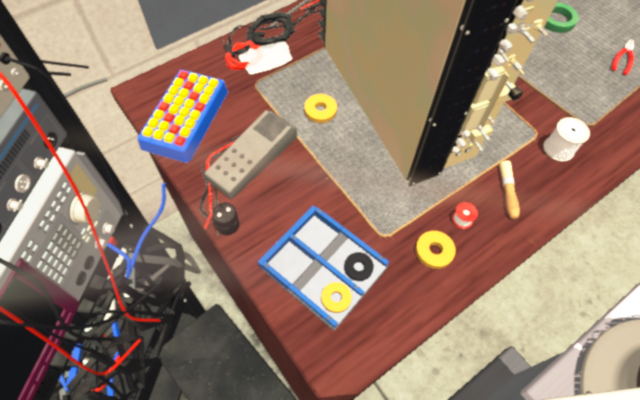

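Candidates (top view): a brass ring in the fixture's left lane (269,274), a larger-looking one on the bench (361,299), and one on the mat (386,137). The fixture's ring fits the description. I'll check it in a close crop.

Run:
```python
from h import *
im=cv2.imread("pics/top0.png"); KT=campose("top")
cv2.imwrite("pics/crop.png",cv2.resize(im[195:325,235:390],None,fx=4.5,fy=4.5,interpolation=cv2.INTER_CUBIC))
hsv=cv2.cvtColor(im,cv2.COLOR_BGR2HSV); m=cv2.inRange(hsv,(18,90,120),(32,255,255))
for (u,v),z in (((269,274),.03),((361,299),.012),((386,137),.012)):
    mm=np.zeros_like(m); mm[v-22:v+23,u-22:u+23]=m[v-22:v+23,u-22:u+23]
    c=max(cv2.findContours(mm,0,1)[0],key=cv2.contourArea); (x,y),r=cv2.minEnclosingCircle(c)
    print((x,y),r, ray("top",(x,y),z,KT).round(4), np.linalg.norm(ray("top",(x+r,y),z,KT)-ray("top",(x-r,y),z,KT)))
print(env.calibration("wrist"))
```

```text
(271.6333312988281, 274.27777099609375) 11.769661903381348 [0.4322 0.3116 0.03  ] 0.04949071484199066
(362.1875, 299.375) 16.22664451599121 [0.4025 0.1162 0.012 ] 0.06860309883154232
(386.6446228027344, 136.25619506835938) 14.748187065124512 [0.7751 0.0921 0.012 ] 0.06845207378065254
{'intrinsics': array([[328.71995036,   0.        , 317.11599785],
       [  0.        , 328.71995036, 199.88207223],
       [  0.        ,   0.        ,   1.        ]]), 'tool_from_camera': array([[-2.51752396e-04,  9.54562775e-01,  2.98009806e-01,
         7.48245889e-02],
       [ 9.99999830e-01,  3.96928256e-04, -4.26632216e-04,
         8.69713717e-04],
       [-5.25535745e-04,  2.98009648e-01, -9.54562713e-01,
        -1.41080546e-01],
       [ 0.00000000e+00,  0.00000000e+00,  0.00000000e+00,
         1.00000000e+00]])}
```

View pics/crop.png

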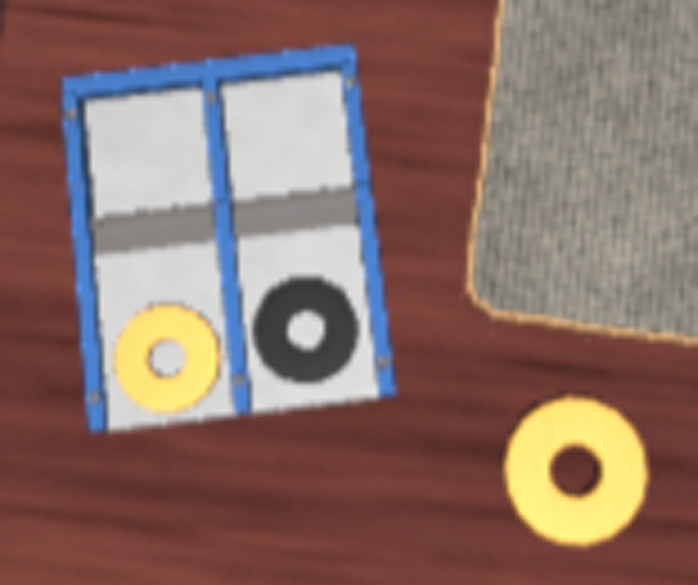

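Request:
arm_command([
  {"wz": -6.8},
  {"wz": -6.8},
  {"wz": -6.8},
  {"wz": -6.8},
  {"wz": -6.8},
  {"tx": -12.2,"ty": -25.7},
  {"tx": -12.2,"ty": -25.7},
  {"tx": -12.2,"ty": -25.7},
  {"tx": -12.2,"ty": -25.7},
  {"tx": -12.2,"ty": -25.7},
  {"tx": -12.2,"ty": -25.7},
  {"tx": -12.2,"ty": -25.7},
  {"tx": -12.2,"ty": -25.7},
  {"tx": -12.2,"ty": -25.7},
  {"tx": -12.2,"ty": -25.7},
  {},
  {},
], jaw=0.1)

```text
invalid input at $.moves[0]: expected keys tx, ty, tz, wx, wy, wz
```

The crop shows the fixture with the brass ring in its left lane at crop pixel (167,357), the black ring at (306,329) and a bigger bench ring at (575,470). Measured diameters are 49.5 mm against 68 mm for the other two, so the fixture's ring is the right one.

Request:
arm_command([
  {"tx": 0,"ty": 0,"tz": 0,"wx": 0,"wy": 0,"wz": -6.8},
  {"tx": 0,"ty": 0,"tz": 0,"wx": 0,"wy": 0,"wz": -6.8},
  {"tx": 0,"ty": 0,"tz": 0,"wx": 0,"wy": 0,"wz": -6.8},
  {"tx": 0,"ty": 0,"tz": 0,"wx": 0,"wy": 0,"wz": -6.8},
  {"tx": 0,"ty": 0,"tz": 0,"wx": 0,"wy": 0,"wz": -6.8},
  {"tx": -12,"ty": -26,"tz": 0,"wx": 0,"wy": 0,"wz": 0},
  {"tx": -12,"ty": -26,"tz": 0,"wx": 0,"wy": 0,"wz": 0},
  {"tx": -12,"ty": -26,"tz": 0,"wx": 0,"wy": 0,"wz": 0},
  {"tx": -12,"ty": -26,"tz": 0,"wx": 0,"wy": 0,"wz": 0},
  {"tx": -12,"ty": -26,"tz": 0,"wx": 0,"wy": 0,"wz": 0},
  {"tx": -12,"ty": -26,"tz": 0,"wx": 0,"wy": 0,"wz": 0},
  {"tx": -12,"ty": -26,"tz": 0,"wx": 0,"wy": 0,"wz": 0},
  {"tx": -12,"ty": -26,"tz": 0,"wx": 0,"wy": 0,"wz": 0},
  {"tx": -12,"ty": -26,"tz": 0,"wx": 0,"wy": 0,"wz": 0},
  {"tx": -12,"ty": -26,"tz": 0,"wx": 0,"wy": 0,"wz": 0},
  {"tx": 0,"ty": 0,"tz": 0,"wx": 0,"wy": 0,"wz": 0},
  {"tx": 0,"ty": 0,"tz": 0,"wx": 0,"wy": 0,"wz": 0},
  {"tx": 0,"ty": 0,"tz": 0,"wx": 0,"wy": 0,"wz": 0},
], jaw=0.1)

```text
t: 2.0
ee_pos: [0.3866, 0.304, 0.2313]
tcp_rot: [3.141, -0.0, -2.932]
ft_force: [-0.6, -0.4, -0.5]
finger_gap: 0.0086
gripper_force: 0.0
```

Run:
```python
from h import *
s=env.get_state(); print(s["t"],s["ee_pos"],s["tcp_rot"],s["joint_positions"],s["finger_gap"])
KT=campose("wrist"); im=env.read_camera("wrist"); cv2.imwrite("pics/w1.png",im)
for t in("brass_spacer_mid","black_spacer_mid","pocket_left","pocket_right"):
    for d in env.spot_point("wrist",t): w=world("wrist",d["xyz"],KT); print(t,round(d["confidence"],2),w.round(4),proj("wrist",w,KT).round())
```

```text
2.0 [0.38662235 0.30400253 0.23133326] [ 3.14140501e+00 -1.22359021e-04 -2.93249221e+00] [ 5.09396517e-01 -2.41865423e-02  1.62252166e+00  2.15517106e-04
  1.54331892e+00 -1.27050617e+00] 0.008560831114313237
brass_spacer_mid 0.96 [0.4324 0.3138 0.0203] [[317. 210.]]
brass_spacer_mid 0.71 [0.4035 0.1158 0.0061] [[148. 146.]]
brass_spacer_mid 0.58 [0.4539 0.2557 0.0207] [[263. 217.]]
black_spacer_mid 0.66 [0.4526 0.249  0.0198] [[258. 215.]]
pocket_left 0.59 [0.5313 0.3376 0.002 ] [[319. 280.]]
pocket_right 0.62 [0.5473 0.2691 0.0029] [[264. 281.]]
```

View pics/w1.png

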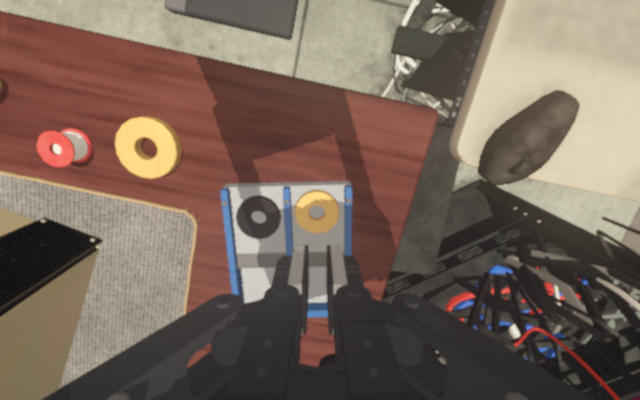

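The wrist view (image down is lane-forward) shows the black ring at (259,216), the brass ring at (317,212), and the fixture's rear corners near (222,187) and (351,183). Next I'll work out the lane axis from these.

Run:
```python
from h import *
KT=campose("wrist"); a,b=[ray("wrist",p,.03,KT) for p in((222,187),(351,183))]; d=b-a
print("rear corners wrist",a,b,np.linalg.norm(d),"yaw",np.degrees(np.arctan2(-d[0],d[1])))
KT=campose("top"); f=lambda c:ray("top",(235+c[0]/4.5,195+c[1]/4.5),.03,KT)
rl,rr,fl,fr=map(f,((91,433),(396,396),(63,78),(354,46)))
print(rl,rr,fl,fr)
for p,q,o in((rr,rl,90),(fr,fl,90),(rl,fl,0),(rr,fr,0)): e=q-p; print(np.linalg.norm(e),np.degrees(np.arctan2(e[1],e[0]))-o)
# pocket_left from outer corners (x -130..40, y +38 .. -106)
c=(rl+rr+fl+fr)/4
im=cv2.imread("pics/w1.png"); m=cv2.inRange(cv2.cvtColor(im,cv2.COLOR_BGR2HSV),(15,90,80),(32,255,255)); mm=np.zeros_like(m); mm[185:240,285:345]=m[185:240,285:345]
k=max(cv2.findContours(mm,0,1)[0],key=cv2.contourArea); (x,y),r=cv2.minEnclosingCircle(k); ring=ray("wrist",(x,y),.03); print((x,y),r,ring)
s=env.get_state()
for yaw in(11,12,13):
    X=np.array([np.cos(np.radians(yaw)),np.sin(np.radians(yaw))]);Y=np.array([-X[1],X[0]])
    pl=c[:2]+.045*X+.034*Y
    print(yaw,"pocketL",pl,"ring rel",(ring[:2]-pl)@X,(ring[:2]-pl)@Y,"tcp rel",(s["ee_pos"][:2]-pl)@X,(s["ee_pos"][:2]-pl)@Y)
```

```text
rear corners wrist [0.42520571 0.20796549 0.03      ] [0.39181671 0.34287983 0.03      ] 0.13898454423706727 yaw 13.900430469134086
[0.39399668 0.3407136  0.03      ] [0.42643138 0.20230115 0.03      ] [0.5581827  0.37894899 0.03      ] [0.58957977 0.24085045 0.03      ]
0.14216193653788353 13.188369883894254
0.14162267794700062 12.808616846195164
0.16857934983113196 13.109304987267237
0.16764081560642874 13.294231793705674
(316.30950927734375, 211.5) 22.007970809936523 [0.43131529 0.3132045  0.03      ]
11 pocketL [0.52973335 0.33266528] ring rel -0.10032313800487815 -0.00032417562926181497 tcp rel -0.14615877615596543 -0.0003712992889360299
12 pocketL [0.52899528 0.33331659] ring rel -0.0997269878489678 0.0006362172694210491 tcp rel -0.14555646743161624 0.0013890429732334824
13 pocketL [0.52824595 0.33395493] ring rel -0.09911416732240627 0.0015860596407951428 tcp rel -0.1449235282331748 0.0031386053900920594
```

Request:
arm_command([
  {"tx": 4,"ty": -2,"tz": 0,"wx": 0,"wy": 0,"wz": -1.1},
  {"tx": 0,"ty": 0,"tz": 30,"wx": 0,"wy": 0,"wz": 0},
  {"tx": 0,"ty": 0,"tz": 30,"wx": 0,"wy": 0,"wz": 0},
  {"tx": 0,"ty": 0,"tz": 30,"wx": 0,"wy": 0,"wz": 0},
  {"tx": 0,"ty": 0,"tz": 30,"wx": 0,"wy": 0,"wz": 0},
  {"tx": 0,"ty": 0,"tz": 30,"wx": 0,"wy": 0,"wz": 0},
  {"tx": 0,"ty": 0,"tz": 20,"wx": 0,"wy": 0,"wz": 0},
  {"tx": 0,"ty": 0,"tz": 15,"wx": 0,"wy": 0,"wz": 0},
  {"tx": 0,"ty": 0,"tz": 12,"wx": 0,"wy": 0,"wz": 0},
  {"tx": 0,"ty": 0,"tz": 10,"wx": 0,"wy": 0,"wz": 0},
  {"tx": 0,"ty": 0,"tz": 0,"wx": 0,"wy": 0,"wz": 0},
  {"tx": 0,"ty": 0,"tz": 0,"wx": 0,"wy": 0,"wz": 0},
])

```text
t: 3.25
ee_pos: [0.3831, 0.301, 0.0244]
tcp_rot: [-3.141, -0.001, -2.912]
ft_force: [0.3, 0.4, 0.6]
finger_gap: 0.0086
gripper_force: 0.0
```

Run:
```python
from h import *
s=env.get_state(); X=np.array([np.cos(.2287),np.sin(.2287)]);Y=np.array([-X[1],X[0]]);e=s["ee_pos"][:2]-[.5282,.3340]
print(s["t"],s["ee_pos"],s["tcp_rot"],e@X,e@Y)
im=env.read_camera("wrist"); cv2.imwrite("pics/w2.png",im)
```

```text
3.25 [0.38309364 0.30102835 0.02436614] [-3.14140380e+00 -5.04758528e-04 -2.91212623e+00] -0.14880312686059533 0.0007841575879488069
```

View pics/w2.png

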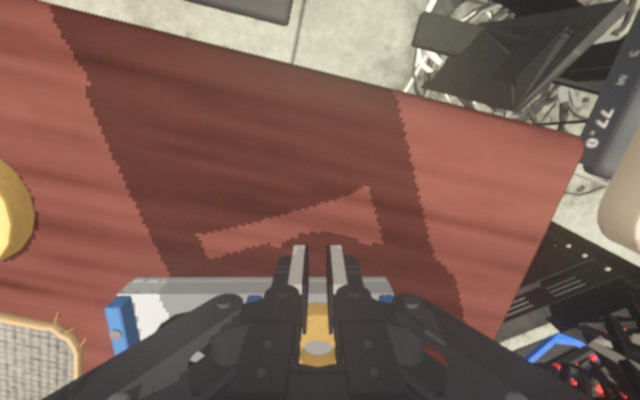

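The view shows the tips (296 to 340, 250) behind the deck edge with the brass ring just ahead at (318,345), centred. I'll push the first stretch gently.

Request:
arm_command([
  {"tx": -6,"ty": 0,"tz": 0,"wx": 0,"wy": 0,"wz": 0},
  {"tx": -6,"ty": 0,"tz": 0,"wx": 0,"wy": 0,"wz": 0},
  {"tx": -6,"ty": 0,"tz": 0,"wx": 0,"wy": 0,"wz": 0},
  {"tx": -6,"ty": 0,"tz": 0,"wx": 0,"wy": 0,"wz": 0},
  {"tx": -6,"ty": 0,"tz": 0,"wx": 0,"wy": 0,"wz": 0},
  {"tx": -6,"ty": 0,"tz": 0,"wx": 0,"wy": 0,"wz": 0},
  {"tx": -6,"ty": 0,"tz": 0,"wx": 0,"wy": 0,"wz": 0},
  {"tx": -6,"ty": 0,"tz": 0,"wx": 0,"wy": 0,"wz": 0},
  {"tx": -6,"ty": 0,"tz": 0,"wx": 0,"wy": 0,"wz": 0},
  {"tx": -6,"ty": 0,"tz": 0,"wx": 0,"wy": 0,"wz": 0},
  {"tx": 0,"ty": 0,"tz": 0,"wx": 0,"wy": 0,"wz": 0},
])

```text
t: 4.22
ee_pos: [0.4428, 0.3148, 0.0243]
tcp_rot: [-3.142, 0.0, -2.913]
ft_force: [0.7, 1.1, 0.6]
finger_gap: 0.0082
gripper_force: 0.0
```

Run:
```python
from h import *
s=env.get_state(); X=np.array([np.cos(.2287),np.sin(.2287)]);Y=np.array([-X[1],X[0]]);e=s["ee_pos"][:2]-[.5282,.3340]
print(s["t"],s["ee_pos"],s["ft_force"],e@X,e@Y)
a=env.read_camera("side")[215:345,240:400]; b=env.read_camera("top")[195:300,235:340]
cv2.imwrite("pics/p3.png",np.hstack([cv2.resize(a,(400,400)),cv2.resize(b,(400,400))]))
```

```text
4.2167 [0.44282649 0.31481387 0.02427556] [0.72527224 1.14630188 0.55812686] -0.08750026751811565 0.0006685972495690586
```

View pics/p3.png

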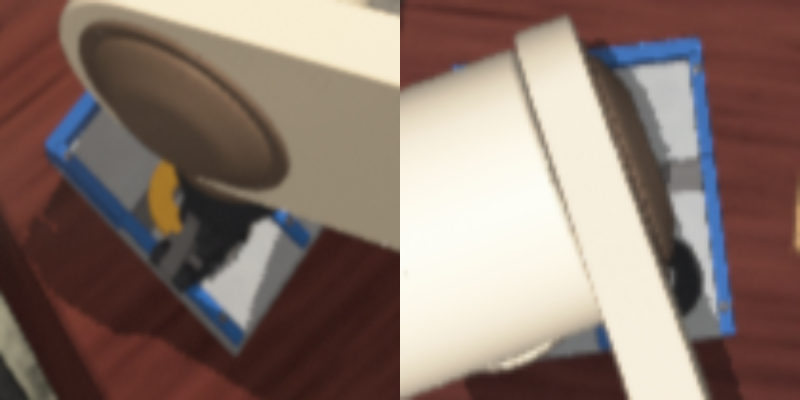

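The side crop (left) shows the ring at (165,195), ahead of the fingers and reaching the lip. The black ring is untouched. I'll push on over the lip.

Request:
arm_command([
  {"tx": -5,"ty": 0,"tz": 0,"wx": 0,"wy": 0,"wz": 0},
  {"tx": -5,"ty": 0,"tz": 0,"wx": 0,"wy": 0,"wz": 0},
  {"tx": -5,"ty": 0,"tz": 0,"wx": 0,"wy": 0,"wz": 0},
  {"tx": -5,"ty": 0,"tz": 0,"wx": 0,"wy": 0,"wz": 0},
  {"tx": -5,"ty": 0,"tz": 0,"wx": 0,"wy": 0,"wz": 0},
  {"tx": -5,"ty": 0,"tz": 0,"wx": 0,"wy": 0,"wz": 0},
  {"tx": -5,"ty": 0,"tz": 0,"wx": 0,"wy": 0,"wz": 0},
  {"tx": -5,"ty": 0,"tz": 0,"wx": 0,"wy": 0,"wz": 0},
  {"tx": -5,"ty": 0,"tz": 0,"wx": 0,"wy": 0,"wz": 0},
  {"tx": -5,"ty": 0,"tz": 0,"wx": 0,"wy": 0,"wz": 0},
  {"tx": -2,"ty": 0,"tz": 0,"wx": 0,"wy": 0,"wz": 0},
  {"tx": 0,"ty": 0,"tz": 0,"wx": 0,"wy": 0,"wz": 0},
  {"tx": 0,"ty": 0,"tz": 0,"wx": 0,"wy": 0,"wz": 0},
])

```text
t: 5.4
ee_pos: [0.4923, 0.3263, 0.0242]
tcp_rot: [-3.141, -0.0, -2.913]
ft_force: [0.5, 0.6, -0.9]
finger_gap: 0.0088
gripper_force: 0.0
```

Run:
```python
from h import *
s=env.get_state(); X=np.array([np.cos(.2287),np.sin(.2287)]);Y=np.array([-X[1],X[0]]);e=s["ee_pos"][:2]-[.5282,.3340]
print(s["t"],s["ee_pos"],s["ft_force"],e@X,e@Y)
a=env.read_camera("side")[200:330,240:400]; b=env.read_camera("wrist")
cv2.imwrite("pics/p4.png",np.hstack([cv2.resize(a,(400,400)),cv2.resize(b[200:400,220:420],(400,400))]))
```

```text
5.4 [0.49231168 0.32634906 0.02415727] [ 0.4915804   0.63522619 -0.89619539] -0.03668842014543962 0.000684569960753919
```

View pics/p4.png

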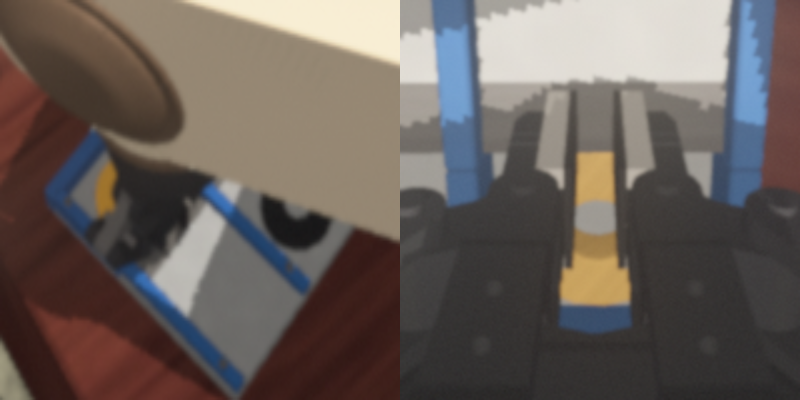

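The side crop shows the ring at (105,190) in the pocket area. The wrist crop shows its rear edge at the lip's front edge, near row 152. I'll nudge it a few mm further, above pocket level, then back off and look.

Request:
arm_command([
  {"tx": -3,"ty": 0,"tz": 0,"wx": 0,"wy": 0,"wz": 0},
  {"tx": -2,"ty": 0,"tz": 0,"wx": 0,"wy": 0,"wz": 0},
  {"tx": 0,"ty": 0,"tz": 0,"wx": 0,"wy": 0,"wz": 0},
  {"tx": 3,"ty": 0,"tz": 0,"wx": 0,"wy": 0,"wz": 0},
  {"tx": 5,"ty": 0,"tz": -5,"wx": 0,"wy": 0,"wz": 0},
  {"tx": 10,"ty": 0,"tz": -20,"wx": 0,"wy": 0,"wz": 0},
  {"tx": 25,"ty": 0,"tz": -30,"wx": 0,"wy": 0,"wz": 0},
  {"tx": 25,"ty": 0,"tz": -30,"wx": 0,"wy": 0,"wz": 0},
  {"tx": 25,"ty": 0,"tz": -30,"wx": 0,"wy": 0,"wz": 0},
  {"tx": 25,"ty": 0,"tz": -30,"wx": 0,"wy": 0,"wz": 0},
  {"tx": 25,"ty": 0,"tz": -30,"wx": 0,"wy": 0,"wz": 0},
  {"tx": 25,"ty": 0,"tz": -10,"wx": 0,"wy": 0,"wz": 0},
  {"tx": 0,"ty": 0,"tz": 0,"wx": 0,"wy": 0,"wz": 0},
  {"tx": 0,"ty": 0,"tz": 0,"wx": 0,"wy": 0,"wz": 0},
])

```text
t: 6.67
ee_pos: [0.3328, 0.2894, 0.2105]
tcp_rot: [3.141, 0.003, -2.912]
ft_force: [0.1, -0.5, -0.2]
finger_gap: 0.0085
gripper_force: 0.0
```

Run:
```python
from h import *
print(env.get_state()["t"])
for n in("side","top"):
    im=env.read_camera(n); KT=campose(n)
    for t in ("brass_spacer_mid","black_spacer_mid"):
        for d in env.spot_point(n,t): print(n,t,round(d["confidence"],2),world(n,d["xyz"],KT).round(4))
    if n=="side": a=im[200:330,250:400]
    else: b=im[195:300,235:340]
cv2.imwrite("pics/p5.png",np.hstack([cv2.resize(a,(400,400)),cv2.resize(b,(400,400))]))
```

```text
6.6667
side brass_spacer_mid 0.63 [0.5244 0.3335 0.0132]
side brass_spacer_mid 0.57 [0.7764 0.0961 0.0105]
side black_spacer_mid 0.77 [0.4493 0.2531 0.0272]
top brass_spacer_mid 0.97 [0.404  0.1149 0.0068]
top brass_spacer_mid 0.87 [0.5262 0.3387 0.0077]
top brass_spacer_mid 0.76 [0.7745 0.0914 0.0077]
top brass_spacer_mid 0.2 [0.528  0.3329 0.0057]
top black_spacer_mid 0.82 [0.4494 0.2522 0.0232]
```

View pics/p5.png

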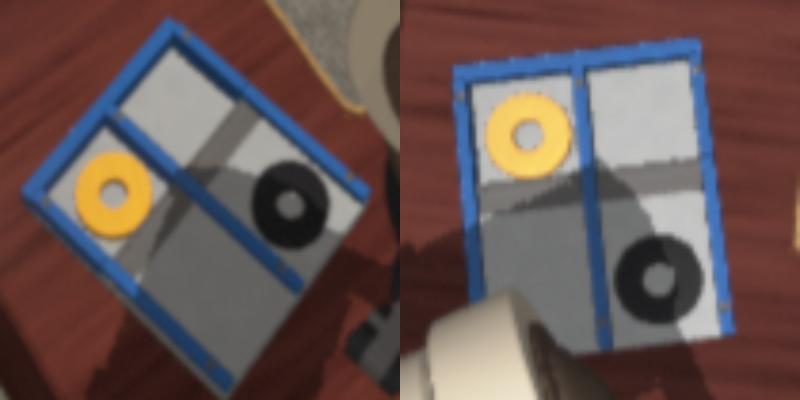

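Both views show the ring in the left pocket (side crop (115,193), top crop (528,135)) and the black ring still on its deck. To confirm it lies flat, I'll triangulate its height and compare shape.

Run:
```python
from h import *
from scipy.optimize import least_squares as ls
X=np.array([np.cos(.2287),np.sin(.2287),0]);Y=np.array([-X[1],X[0],0])
obs=[]
for n,(u,v) in (("side",(293,263)),("top",(269,230))):
    im=env.read_camera(n); m=cv2.inRange(cv2.cvtColor(im,cv2.COLOR_BGR2HSV),(18,90,110),(32,255,255)); mm=np.zeros_like(m); mm[v-22:v+23,u-22:u+23]=m[v-22:v+23,u-22:u+23]
    k=max(cv2.findContours(mm,0,1)[0],key=cv2.contourArea); obs.append((n,np.array(cv2.fitEllipse(k)[0]),cv2.fitEllipse(k),campose(n)))
r=ls(lambda p:np.concatenate([proj(n,p,KT)[0]-o for n,o,_,KT in obs]),[.53,.335,.018])
e=r.x-[.5282,.3340,0]; print("ring visible centre",r.x,e@X,e@Y,r.fun)
t=np.linspace(0,6.28,60)[:,None]
for n,_,el,KT in obs:
    print(n,el)
    for name,a in(("flat",0),("17deg",.3)):
        A=np.cos(a)*X-np.sin(a)*np.array([0,0,1]); c=r.x.copy()
        print(name,cv2.fitEllipse(proj(n,c+.025*(np.cos(t)*A+np.sin(t)*Y),KT).astype(np.float32)))
```

```text
ring visible centre [0.52663164 0.33455267 0.01128735] -0.0014022298450641134 0.0008938456203174591 [ 0.03165639  0.01525194 -0.01832511 -0.04117847]
side ((292.256591796875, 262.99505615234375), (26.608739852905273, 27.655662536621094), 59.275516510009766)
flat ((292.2777404785156, 263.2152404785156), (27.278804779052734, 29.21097183227539), 81.44156646728516)
17deg ((292.3470458984375, 263.24749755859375), (23.629806518554688, 29.31092071533203), 63.461734771728516)
top ((268.24676513671875, 230.2223663330078), (21.1317081451416, 21.60593605041504), 84.21487426757812)
flat ((268.2271423339844, 230.25347900390625), (22.270551681518555, 22.96480369567871), 53.32079315185547)
17deg ((268.228271484375, 230.32550048828125), (20.176483154296875, 22.95601463317871), 70.35407257080078)
```

The ring's shape matches a flat one, it sits low at z ≈ 11 mm, and it is 1.4 mm from the pocket centre. I'll hand it in.

```bash
python3 -c "
from workcell import env
print(env.finish_job())"
```

```text
the job is handed in; nothing more can be done
None
```

I slid the 50 mm brass spacer over the lip and it now lies flat in the left pocket, about 1.4 mm from its centre by my camera estimate; the black spacer stayed where it was, and I handed the job in.

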